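# Crank a sharpening guide up one mark and lock it

## Robot

A 7-joint arm with a two-finger parallel gripper is mounted at the origin on a cart in front of the work surface, level with it; the furniture and walls round the work are solid. World frame = base frame: x ahead of the robot, y to its left, z up, the work surface at z = 0. Lengths are in m, angles in rad, forces in N, time in s.
With the tool pointing down it reaches from about 0.425 to 0.925 m from the base axis. Payload 6.8 kg.
Tool frame: the origin (TCP) lies at the very end of the fingers, on their centre line; the grasp point (between the pads) lies 19 mm behind it; z points along the fingers, y is the line along which they close (so a half turn about z gives the same grasp; the last joint's range is limited). The gripper opens to 85 mm and grips with 20 to 120 N. Pads are 22 mm wide; open, the fingers measure 114 mm over their backs; the gripper's body (76 mm by 85 mm) begins 54 mm behind the grasp point. The pads swing forward as they close: fully open they stand 13 mm farther back than shut.
Start: joints at [1.084, 0.477, 0.022, 1.555, -0.011, 1.109, -0.083], TCP at [0.25, -0.627, 0.231] pointing down, gripper open.
Joint ranges: [-2.96, 2.96], [-0.34, 2.1], [-1.41, 1.46], [0.24, 2.44], [-1.37, 4.51], [0.17, 1.92], [-2.96, 2.96]. Speed limits (rad/s): [2.39, 2.39, 3.14, 3.14, 3.14, 3.14, 3.14].

## Interface

Orientations are given as a unit quaternion [w, x, y, z].
In Python, from station import get_obs, read_camera, hand_in gives the robot as it stands.
- The arm moves only by the tool arm_command, never from a script. Its argument "commands" is one flat list of numbers, 7 for each row, row after row: the shift along the tool's x, y, z in m, then the turn, a rotation vector about the tool's x, y, z in degrees, then the opening, from 0 (shut) to 1 (fully open). In form: [tx, ty, tz, rx, ry, rz, fingers, tx, ty, tz, rx, ry, rz, fingers, ...]. A call has 1 to 8 rows; each row is the pose to reach, as a shift and turn from the pose commanded when the call began, along the tool's axes at that moment; what a row does not reach only later rows make up. A row lasts 1/10 s, in which the tool goes at most 50 mm and 8.59 degrees, less where a joint would pass 70% of its speed; a pose out of reach is approached as far as the arm can. A call with a gripper value outside its range is refused whole. The fingers move at their own pace and stop on an object; "force" is the grip in N (left out, the last holds). Time passes only in rows, so rows that repeat a pose let the fingers close. It gives the time, the measured TCP pose, the force, the opening and the grip force at its end, in the units of the state.
- get_obs(): the state, without advancing time (a new reading comes with each control period).
- read_camera(name): name is "scene" or "top" or "wrist"; returns a dict with "img" (400x640x3 uint8, red, green, blue), "camera_matrix" (3x3 intrinsics, pixels), "pose" (4x4, takes a point from camera to world coordinates). Camera axes: x right, y down, z forward; pixel columns grow to the right and rows downward; lengths in m; the calibration is good to about 2 mm. The wrist camera is an equidistant fisheye: a pixel r from the principal point sees the ray r / f radians off the axis. A picture is of the moment at which its call begins. There is no depth.
- hand_in(): hands the job in; it is judged then, once.
The state is a dict: "t": time; "q": joint angles; "joint_vel": joint speeds; "joint_torque": joint torques, N m; "eef_pos": TCP position; "tool_rot": TCP orientation; "contact_force": force on the tool from outside, world axes, zero at the start; "torque": the same for the moment, N m; "gripper_width": opening from 0.0 (shut) to 1.0 (fully open); "grasp_force": force on a finger pad.
Only numpy, scipy, OpenCV 4.12 (cv2) and the standard library are available. Lean on these libraries where they do the work, as an engineer would, in place of code of your own. Each camera call takes 0.05 s, during which the arm holds its last target. There are 200 camera calls.

## Task

Set the knife-sharpening guide to its next angle: turn the small crank clockwise, about three turns, to raise the stone bed from flat to the orange 20 degree mark, so that the orange notch stands right under the lock pin; then press the red-capped lock pin straight down until it bottoms, hold it there firmly for a moment (about 12 N, never over 25), and leave it down. Move the bed only by the crank, do not squeeze or force the crank handle hard (about 25 N of grip is right), and leave the glass, the mug and the salt cellar where they are.

Things in the scene. Friction and masses are not known exactly. Their poses are not given: they have to be found in the camera images.
- guide_stand: the sharpening guide: fixed stand on a wooden base plate 190 (x) x 250 (y) x 12 mm; origin at the centre of the plate's underside; its -x side faces the robot, +z up. A grey gearbox (58 x 58 mm, top 90 mm high) at its y = -68 mm carries the crank; the tilting stone bed lies at y = +50 mm; a bridge over the white index disc, 76 mm at the front (x = -66 mm, top 135 mm high), carries the lock pin.
- crank_axis (a point): point on the crank's vertical axis (stand x = 0, y = -68 mm), at the height of the handle's middle (130 mm). The crank takes 2.5 N along the circle at the handle. Some motion is lost as the handle slips in the fingers, so check the bed's tilt rather than count turns.
- handle_mid (a point): middle of the crank's black handle: upright round grip 18 mm thick, 34 mm tall (113 to 147 mm above the worktop), free to spin on its pin, 32 mm from the crank axis, so it can be held all the way round without turning the wrist. The 6 mm crank arm lies just below it. Start angle varies. A grip under 10 N slips off; over 35 N by each finger damages it.
- stone_bed (a joint): tilt of the stone bed, rad: 0 flat, 0.349 (20 degrees, within 1 degree) at the orange mark, 0.698 at the last. One full clockwise turn of the crank (seen from above) adds 0.1164 rad (54 turns to one); the worm holds it where it is left. It starts near 0 (-0.04 to +0.06).
- bed_scale (a point): centre of the front face of the white index disc (100 mm across) that tilts with the bed about a level axis; x along the axis, away from the robot. Its rim has notches at 0, 20 and 40 degrees, with black, orange, black stripes below them. The orange one must be at the very top, under the lock pin, to about 1 degree; on the land beside it the pin stops after 1.5 mm.
- pin_top (a point): top centre of the lock pin's red cap (22 mm across, 8 mm thick, 153.5 mm above the worktop when up). Pressed down against 3 N friction it enters the notch below, until it bottoms on the stiff rubber washer (15 N/mm) of a depth collar, set differently each time: after 4 to 8 mm, to be felt. No spring: it stays down. It is seated once held on the collar with 6 to 25 N for 0.2 s.
- lock_pin (a joint): travel of the lock pin, m: 0 up, 0.004 to 0.009 when bottomed (see pin_top), under 0.003 when it stands on the land between notches
- glass_1: clear drinking glass, 79 mm wide, 90 mm tall, beside the guide; origin under its centre; leave alone
- mug_2: white mug, 82 mm wide, 112 mm with handle, 94 mm tall, on the guide's other side; origin under it; leave alone
- salt_cellar: round wooden salt cellar, 70 mm wide, 68 mm tall, behind and to the right; origin under its centre; leave alone

How it is judged:
By the outcome, as a careful person would: the job done as asked, in the order asked, and still so for the second after the job is handed in, with the robot touching nothing.
It also fails if it takes over 70 s, if anything falls off the work surface, if the arm or the gripper's body presses on something with over 40 N, if the wrist force passes 120 N, or if a joint passes its speed limit or range.

## Working session

There is one attempt and no reset: what is moved stays moved. The work goes in short steps, Python scripts to look and compute and a tool call to move; the robot and the scene stay as the last step left them, time stands still between calls to the robot, and variables do not carry over. Pictures are saved under pics/ and viewed, at most 11 in all, crops included, and the job is handed in when it is done.

Besides the shell and the picture viewer there is one more tool, called after "Call:" as name(argument=value, ...) on one line, values as JSON. arm_command: Moves the arm, as the interface text tells. Its arguments: {"type":"object","properties":{"commands":{"type":"array","items":{"type":"number"}},"force":{"type":"number"}},"required":["commands"]}

```bash
mkdir -p pics
cat > h.py <<'E'
import numpy as np, cv2
from station import get_obs, read_camera, hand_in
def snap(n,f=None):
    c=read_camera(n); 
    if f: cv2.imwrite('pics/'+f,c['img'][:,:,::-1])
    return c
def ray(c,u,v):
    K=np.array(c['camera_matrix']);P=np.array(c['pose'])
    d=np.linalg.inv(K)@[u,v,1];return P[:3,3],P[:3,:3]@d
def onz(c,u,v,z):
    o,d=ray(c,u,v);return o+d*(z-o[2])/d[2]
def proj(c,p):
    K=np.array(c['camera_matrix']);P=np.array(c['pose']);q=P[:3,:3].T@(np.array(p)-P[:3,3]);q=K@q;return q[:2]/q[2]
def two(c1,p1,c2,p2):
    o1,d1=ray(c1,*p1);o2,d2=ray(c2,*p2)
    s=np.linalg.lstsq(np.c_[d1,-d2],o2-o1,rcond=None)[0]
    a=o1+d1*s[0];b=o2+d2*s[1];return (a+b)/2,np.linalg.norm(a-b)
E
python3 - <<'E'
from h import *
a=snap('scene','s0.png');b=snap('top','t0.png')
for c in(a,b):print(np.round(c['camera_matrix'],1).tolist(),np.round(c['pose'],3).tolist())
o=get_obs();print(o['t'],o['eef_pos'],o['tool_rot'],o['contact_force'])
E
```

```text
[[391.5, 0.0, 316.7], [0.0, 391.5, 203.1], [0.0, 0.0, 1.0]] [[-0.783, -0.343, 0.518, 0.038], [-0.621, 0.458, -0.635, 0.628], [-0.02, -0.82, -0.572, 0.742], [0.0, 0.0, 0.0, 1.0]]
[[378.6, 0.0, 324.1], [0.0, 378.6, 201.6], [0.0, 0.0, 1.0]] [[-0.107, -0.972, 0.211, 0.398], [-0.994, 0.104, -0.024, -0.045], [0.002, -0.213, -0.977, 0.991], [0.0, 0.0, 0.0, 1.0]]
0.1 [ 0.24937968 -0.62666235  0.23040383] [-8.20243137e-04  9.82119218e-01  1.88258119e-01 -2.22689622e-04] [-0.06277032  0.25603302 -0.14792134]
```

View pics/s0.png

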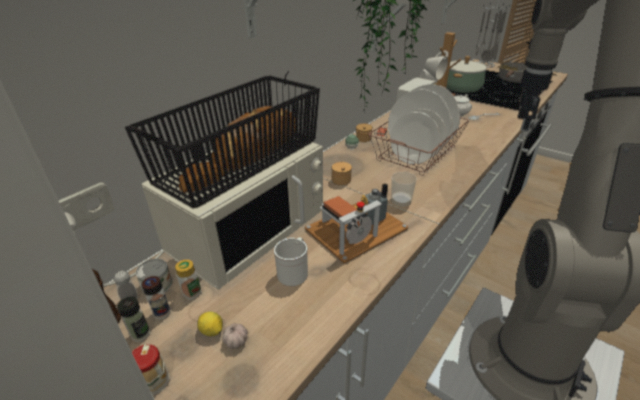

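View pics/t0.png

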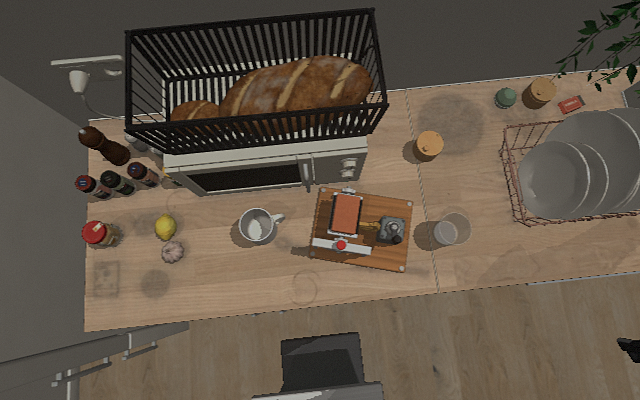

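The scene view shows the guide near (355,225) with its red cap at (360,206). In the top view the plate is centred near (362,229), with the cap at (341,244), the gearbox and crank near (392,233), the glass at (447,230) and the mug at (257,226).

Run:
```python
from h import *
a=snap('scene');b=snap('top')
A=cv2.resize(a['img'][170:260,300:420],None,fx=5,fy=5,interpolation=2)
B=cv2.resize(b['img'][180:275,305:425],None,fx=5,fy=5,interpolation=2)
cv2.imwrite('pics/t1.png',B[:,:,::-1]);cv2.imwrite('pics/s1.png',A[:,:,::-1])
def red(c,r):
    h=cv2.cvtColor(c['img'],cv2.COLOR_RGB2HSV);m=((h[...,0]<6)|(h[...,0]>174))&(h[...,1]>180)&(h[...,2]>120)
    y,x=np.nonzero(m);k=(x>r[0])&(x<r[1])&(y>r[2])&(y<r[3]);return x[k].mean(),y[k].mean(),k.sum()
ra=red(a,(340,380,190,220));rb=red(b,(330,355,235,255));print(ra,rb)
print(two(a,ra[:2],b,rb[:2]), onz(b,*rb[:2],.1535))
```

```text
(np.float64(360.16), np.float64(204.04), np.int64(25)) (np.float64(340.62264150943395), np.float64(244.67924528301887), np.int64(53))
(array([ 0.47855509, -0.09169515,  0.15170652]), np.float64(0.000188288983772271)) [ 0.47830082 -0.09164077  0.1535    ]
```

View pics/t1.png

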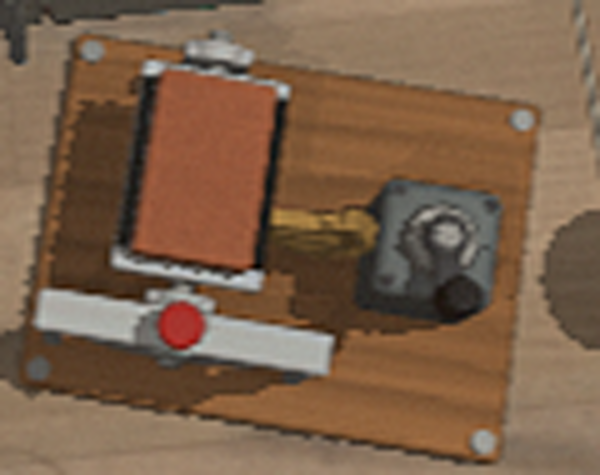

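View pics/s1.png

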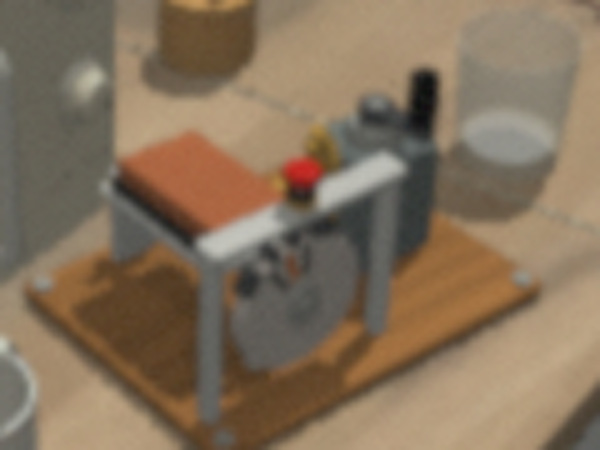

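In the top crop the plate screws are at (92,50), (523,119), (37,368) and (484,441), the crank hub at (447,232), the handle top at (460,297) and the cap at (181,325). In the scene crop the handle runs from (424,75) to (421,135), and the disc's orange stripe is near (293,265).

Run:
```python
from h import *
a=snap('scene');b=snap('top')
T=lambda x,y:(305+(x-2)/5,180+(y-2)/5); S=lambda x,y:(300+(x-2)/5,170+(y-2)/5)
sc=[onz(b,*T(*p),.013) for p in[(92,50),(523,119),(37,368),(484,441)]]
for p in sc:print(p.round(4))
x=(sc[0]+sc[1]-sc[2]-sc[3])[:2];y=(sc[0]+sc[2]-sc[1]-sc[3])[:2]
yaw=np.arctan2(x[1],x[0]);yaw2=np.arctan2(-y[0],y[1]);print(np.degrees([yaw,yaw2]))
c=np.mean(sc,0)[:2];w=(yaw+yaw2)/2;R=np.array([[np.cos(w),-np.sin(w)],[np.sin(w),np.cos(w)]])
print('centre',c,'axis',c+R@[0,-.068],'pin in stand',R.T@(np.array([.4785,-.0917])-c))
print('hub',onz(b,*T(447,232),.11),'handle top',two(a,S(424,75),b,T(460,297)),onz(b,*T(460,297),.147))
o=get_obs();from scipy.spatial.transform import Rotation as Ro
print(Ro.from_quat(np.roll(o['tool_rot'],-1)).as_matrix().round(4))
```

```text
[ 0.6422 -0.0698  0.013 ]
[ 0.5806 -0.2923  0.013 ]
[ 0.4779 -0.0239  0.013 ]
[ 0.4168 -0.2466  0.013 ]
[-15.60508018 -15.41136397]
centre [ 0.52937617 -0.15815022] axis [ 0.51119456 -0.22367448] pin in stand [-0.06679111  0.0504278 ]
hub [ 0.5126115  -0.22386215  0.11      ] handle top (array([ 0.47860526, -0.21731553,  0.14814956]), np.float64(0.0012628734311783982)) [ 0.47815763 -0.21784916  0.147     ]
[[ 9.291e-01  3.698e-01 -3.000e-04]
 [ 3.698e-01 -9.291e-01  5.000e-04]
 [-0.000e+00 -6.000e-04 -1.000e+00]]
```

Call:
arm_command(commands=[0.045, -0.037, 0.0, 0, 0, 5, 0.5, 0.09, -0.074, 0.0, 0, 0, 10, 0.5, 0.135, -0.111, 0, 0, 0, 15, 0.5, 0.18, -0.148, 0, 0, 0, 20, 0.5, 0.225, -0.185, 0, 0, 0, 21.7, 0.5, 0.27, -0.222, 0, 0, 0, 21.7, 0.5, 0.315, -0.259, 0, 0, 0, 21.7, 0.5, 0.3337, -0.281, 0, 0, 0, 21.7, 0.5], force=25)

```text
t: 1.1
eef_pos: [0.441, -0.2737, 0.2316]
tool_rot: [0.0, 1.0, 0.0, 0.0]
contact_force: [0.9, -0.6, 0.9]
gripper_width: 0.496
grasp_force: 0.0
```

Run:
```python
from h import *
w=snap('wrist','w0.png');print(np.round(w['camera_matrix'],1).tolist(),np.round(w['pose'],3).tolist())
o=get_obs();print(o['t'],o['eef_pos'],o['tool_rot'],o['gripper_width'],o['contact_force'])
```

```text
[[309.7, 0.0, 315.2], [0.0, 309.7, 195.7], [0.0, 0.0, 1.0]] [[0.001, -0.966, -0.258, 0.506], [-1.0, -0.0, -0.001, -0.274], [0.001, 0.258, -0.966, 0.374], [0.0, 0.0, 0.0, 1.0]]
1.15 [ 0.44549723 -0.26445426  0.23163256] [-0.00212808  0.9999816   0.00550621  0.0013977 ] 0.4975383299837645 [ 2.31067738  6.71651992 -0.24315571]
```

View pics/w0.png

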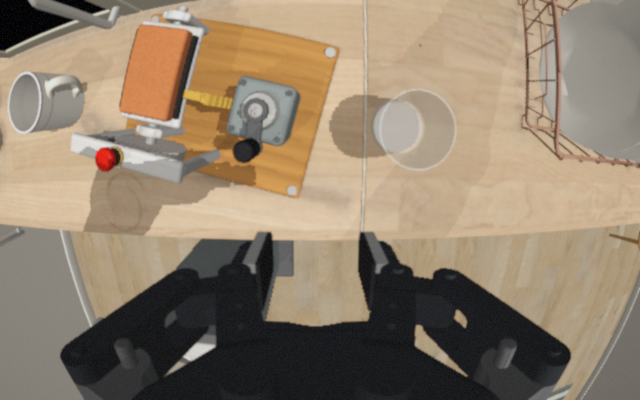

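The wrist view shows the handle top at (246,149), the hub at (258,108), the cap at (106,159), the glass at (415,130) and the fingers at the bottom. The camera is on the +x side of the tool.

```bash
cat >> h.py <<'E'
def wray(c,u,v):
    K=np.array(c['camera_matrix']);P=np.array(c['pose']);a=np.array([u-K[0,2],v-K[1,2]])/K[0,0];r=np.hypot(*a)
    d=np.r_[a/r*np.sin(r),np.cos(r)];return P[:3,3],P[:3,:3]@d
def wonz(c,u,v,z):
    o,d=wray(c,u,v);return o+d*(z-o[2])/d[2]
def meet(r1,r2):
    (o1,d1),(o2,d2)=r1,r2;s=np.linalg.lstsq(np.c_[d1,-d2],o2-o1,rcond=None)[0]
    a=o1+d1*s[0];b=o2+d2*s[1];return (a+b)/2,np.linalg.norm(a-b)
E
python3 - <<'E'
from h import *
w=snap('wrist');b=snap('top');a=snap('scene');o=get_obs()
T=lambda x,y:(305+(x-2)/5,180+(y-2)/5); S=lambda x,y:(300+(x-2)/5,170+(y-2)/5)
print(np.array(o['q']).round(3),o['eef_pos'])
print('handle',meet(wray(w,246,148),ray(b,*T(460,297))),wonz(w,246,148,.147))
print('hub',meet(wray(w,258,106),ray(b,*T(447,232))),meet(wray(w,258,106),ray(a,*S(377,102))))
print('cap',wonz(w,106,158,.1535))
E
```

```text
[ 0.505  0.224 -0.079  1.921  0.021  0.997 -1.151] [ 0.44066964 -0.27447361  0.23145238]
handle (array([ 0.48216553, -0.21499507,  0.15107262]), np.float64(0.009672402534938567)) [ 0.48613027 -0.21203544  0.147     ]
hub (array([ 0.5140263 , -0.21911678,  0.12894747]), np.float64(0.007935295158421589)) (array([ 0.51385442, -0.21801733,  0.11713618]), np.float64(0.0097272689247488))
cap [ 0.48251321 -0.0860998   0.1535    ]
```

Call:
arm_command(commands=[0.01, -0.015, 0, 0, 0, -8.5, 0.45, 0.02, -0.03, 0, 0, 0, -17, 0.45, 0.03, -0.045, 0, 0, 0, -25.5, 0.45, 0.0378, -0.057, 0, 0, 0, -34, 0.45, 0.0378, -0.057, 0, 0, 0, -42.5, 0.45, 0.0378, -0.057, 0, 0, 0, -51, 0.45, 0.0378, -0.057, 0, 0, 0, -59.5, 0.45, 0.0378, -0.057, 0, 0, 0, -68, 0.45])

```text
t: 2.1
eef_pos: [0.477, -0.2208, 0.2311]
tool_rot: [0.0, 0.828, 0.56, -0.0]
contact_force: [0.4, -0.5, 0.6]
gripper_width: 0.45
grasp_force: 0.0
```

Call:
arm_command(commands=[0, 0, 0, 0, 0, -8.5, 0.45, 0, 0, 0, 0, 0, -17, 0.45, 0, 0, 0, 0, 0, -25.5, 0.45, 0, 0, 0, 0, 0, -34, 0.45, 0, 0, 0, 0, 0, -42.5, 0.45, 0, 0, 0, 0, 0, -51, 0.45, 0, 0, 0, 0, 0, -59.5, 0.45, 0, 0, 0, 0, 0, -68, 0.45])

```text
t: 2.9
eef_pos: [0.477, -0.2209, 0.2311]
tool_rot: [-0.0, 0.373, 0.928, -0.0]
contact_force: [-0.7, 0.2, 0.1]
gripper_width: 0.448
grasp_force: 0.0
```

Call:
arm_command(commands=[0, 0, 0, 0, 0, -8.5, 0.45, 0, 0, 0, 0, 0, -17, 0.45, 0, 0, 0, 0, 0, -25.5, 0.45, 0, 0, 0, 0, 0, -34, 0.45, 0, 0, 0, 0, 0, -42.5, 0.45, 0, 0, 0, 0, 0, -44, 0.45, 0, 0, 0, 0, 0, -44, 0.45])

```text
t: 3.6
eef_pos: [0.4773, -0.22, 0.2311]
tool_rot: [-0.0, 0.003, 1.0, -0.0]
contact_force: [-0.2, -0.6, -0.0]
gripper_width: 0.449
grasp_force: 0.0
```

Run:
```python
from h import *
w=snap('wrist','w1.png');np.savez('w1.npz',**w)
print(np.round(w['pose'],3).tolist())
o=get_obs();print(o['t'],o['eef_pos'],o['tool_rot'],o['gripper_width'],o['q'])
```

```text
[[0.005, 0.966, 0.258, 0.412], [1.0, -0.004, -0.002, -0.22], [-0.0, 0.258, -0.966, 0.373], [0.0, 0.0, 0.0, 1.0]]
3.65 [ 0.47742934 -0.21972217  0.23118474] [-1.37019242e-04  2.58092643e-03  9.99996656e-01 -9.34096108e-05] 0.45222755726198155 [ 0.81281975  0.28821805 -0.59542194  1.87883647  0.18732098  1.03010733
  1.70514358]
```

View pics/w1.png

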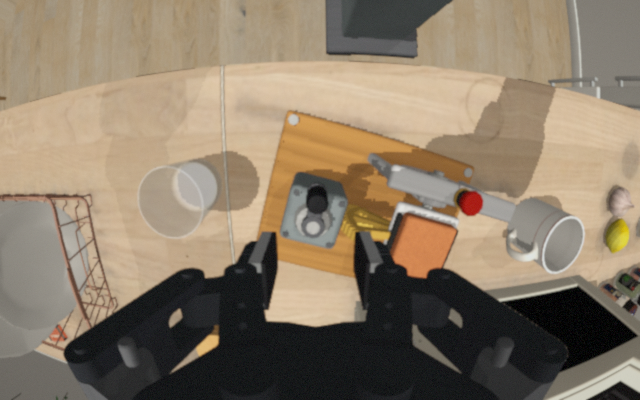

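The camera is now on the -x side. The handle top shows at (317,192), the hub at (316,227) and the cap at (470,202).

Run:
```python
from h import *
w=dict(np.load('w1.npz'));b=snap('top')
T=lambda x,y:(305+(x-2)/5,180+(y-2)/5)
print('handle',meet(wray(w,317,193),ray(b,*T(460,297))),wonz(w,317,193,.147))
print('hub',meet(wray(w,315,227),ray(b,*T(447,232))),wonz(w,315,227,.117))
print('cap',wonz(w,470,202,.1535))
```

```text
handle (array([ 0.47790984, -0.22032177,  0.12612353]), np.float64(0.005619314210286252)) [ 0.4702191 -0.2187256  0.147    ]
hub (array([ 0.51100663, -0.22166784,  0.11449112]), np.float64(0.003188346151241423)) [ 0.50894407 -0.2204526   0.117     ]
cap [ 0.47641951 -0.09510582  0.1535    ]
```

Call:
arm_command(commands=[-0.002, 0.001, 0.04, 0, 0, 0, 0.45, -0.002, 0.001, 0.075, 0, 0, 0, 0.45, -0.002, 0.001, 0.1, 0, 0, 0, 0.45, -0.002, 0.001, 0.11, 0, 0, 0, 0.45, -0.002, 0.001, 0.11, 0, 0, 0, 0.1, -0.002, 0.001, 0.11, 0, 0, 0, 0, -0.002, 0.001, 0.11, 0, 0, 0, 0, -0.002, 0.001, 0.11, 0, 0, 0, 0], force=25)

```text
t: 4.5
eef_pos: [0.4802, -0.2177, 0.1218]
tool_rot: [0.0, 0.0, 1.0, -0.0]
contact_force: [1.3, -0.8, -8.5]
gripper_width: 0.195
grasp_force: 25.8
```

Call:
arm_command(commands=[-0.0047, 0.0116, 0, 0, 0, 0, 0, -0.0135, 0.0204, 0, 0, 0, 0, 0, -0.025, 0.0253, 0, 0, 0, 0, 0, -0.0375, 0.0253, 0, 0, 0, 0, 0, -0.0375, 0.0253, 0, 0, 0, 0, 0])

```text
t: 5.0
eef_pos: [0.5204, -0.1919, 0.1217]
tool_rot: [0.002, -0.0, 1.0, 0.0]
contact_force: [1.5, -1.4, -3.6]
gripper_width: 0.2
grasp_force: 26.2
```

Call:
arm_command(commands=[-0.0116, -0.0047, 0, 0, 0, 0, 0, -0.0204, -0.0135, 0, 0, 0, 0, 0, -0.0253, -0.025, 0, 0, 0, 0, 0, -0.0253, -0.0375, 0, 0, 0, 0, 0, -0.0206, -0.0491, 0, 0, 0, 0, 0, -0.0118, -0.0579, 0, 0, 0, 0, 0, -0.0003, -0.0628, 0, 0, 0, 0, 0, 0.0122, -0.0628, 0, 0, 0, 0, 0])

```text
t: 5.8
eef_pos: [0.5067, -0.2546, 0.1216]
tool_rot: [0.002, 0.0, 1.0, 0.001]
contact_force: [3.8, 7.8, -3.5]
gripper_width: 0.199
grasp_force: 26.3
```

Call:
arm_command(commands=[0.0116, 0.0047, 0, 0, 0, 0, 0, 0.0204, 0.0135, 0, 0, 0, 0, 0, 0.0253, 0.025, 0, 0, 0, 0, 0, 0.0253, 0.0375, 0, 0, 0, 0, 0, 0.0206, 0.0491, 0, 0, 0, 0, 0, 0.0118, 0.0579, 0, 0, 0, 0, 0, 0.0003, 0.0628, 0, 0, 0, 0, 0, -0.0122, 0.0628, 0, 0, 0, 0, 0])

```text
t: 6.6
eef_pos: [0.5184, -0.1912, 0.1214]
tool_rot: [-0.0, -0.001, 1.0, 0.0]
contact_force: [-3.5, -4.7, 1.6]
gripper_width: 0.2
grasp_force: 26.9
```

Call:
arm_command(commands=[-0.0116, -0.0047, 0, 0, 0, 0, 0, -0.0204, -0.0135, 0, 0, 0, 0, 0, -0.0253, -0.025, 0, 0, 0, 0, 0, -0.0253, -0.0375, 0, 0, 0, 0, 0, -0.0206, -0.0491, 0, 0, 0, 0, 0, -0.0118, -0.0579, 0, 0, 0, 0, 0, -0.0003, -0.0628, 0, 0, 0, 0, 0, 0.0122, -0.0628, 0, 0, 0, 0, 0])

```text
t: 7.4
eef_pos: [0.5073, -0.2547, 0.1215]
tool_rot: [0.002, 0.0, 1.0, 0.001]
contact_force: [3.0, 5.6, 0.6]
gripper_width: 0.199
grasp_force: 26.6
```

Call:
arm_command(commands=[0.0116, 0.0047, 0, 0, 0, 0, 0, 0.0204, 0.0135, 0, 0, 0, 0, 0, 0.0253, 0.025, 0, 0, 0, 0, 0, 0.0253, 0.0375, 0, 0, 0, 0, 0, 0.0206, 0.0491, 0, 0, 0, 0, 0, 0.0118, 0.0579, 0, 0, 0, 0, 0, 0.0003, 0.0628, 0, 0, 0, 0, 0, -0.0122, 0.0628, 0, 0, 0, 0, 0])

```text
t: 8.2
eef_pos: [0.5179, -0.191, 0.1213]
tool_rot: [-0.001, -0.001, 1.0, 0.0]
contact_force: [-3.4, -3.3, 5.1]
gripper_width: 0.2
grasp_force: 27.1
```

Run:
```python
from h import *
a=snap('scene');w=snap('wrist')
A=cv2.resize(a['img'][180:250,310:410],(500,350),interpolation=2)
B=w['img'][50:330,200:640]; B=cv2.resize(B,(550,350))
M=np.zeros((350,800,3),np.uint8);M[:,:400]=cv2.resize(A,(400,350)) if 0 else A[:,50:450];M[:,400:]=B[:,100:500]
cv2.imwrite('pics/c2.png',M[:,:,::-1]);o=get_obs();print(o['t'],o['eef_pos'],o['q'])
```

```text
8.3 [ 0.51982227 -0.19168205  0.1214637 ] [ 0.67825815  0.4699633  -0.5540757   1.91713593  0.32417207  0.84157099
  1.52614839]
```

View pics/c2.png

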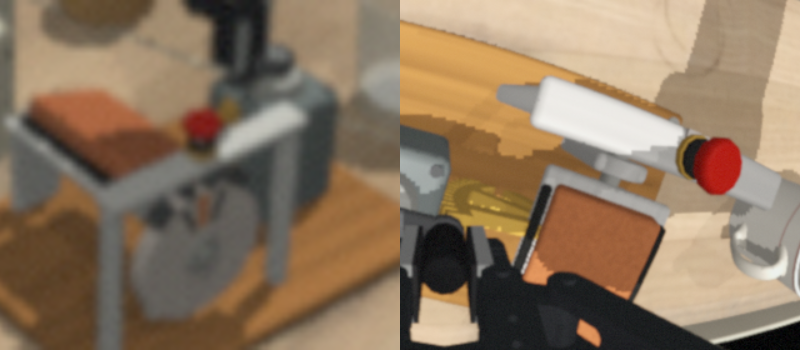

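In the scene crop (left) the orange stripe is near (203,207) with the cap at (202,130), so it is close to the top. The wrist crop (right) shows the handle still held. The stripe is too small to judge here, so I'll release and look at the disc's front from close by.

Call:
arm_command(commands=[0, 0, 0, 0, 0, 0, 0.45, 0, 0, 0, 0, 0, 0, 0.45, 0, 0, -0.04, 0, 0, 0, 0.45, 0, 0, -0.09, 0, 0, 8.5, 0.45, 0.04, -0.02, -0.1, 0, 0, 17, 0.45, 0.09, -0.04, -0.1, 0, 0, 25.5, 0.45, 0.13, -0.0585, -0.1, 0, 0, 34, 0.45, 0.15, -0.0585, -0.1, 0, 0, 42.5, 0.45])

```text
t: 9.1
eef_pos: [0.3624, -0.2529, 0.2207]
tool_rot: [-0.001, 0.368, 0.93, -0.001]
contact_force: [0.1, -1.2, 1.3]
gripper_width: 0.451
grasp_force: 0.0
```

Call:
arm_command(commands=[0, 0, 0.02, 0, 0, 8.5, 0.2, 0, 0, 0.06, 0, 0, 17, 0, 0, 0, 0.1, 0, 0, 25.5, 0, 0, 0, 0.13, 0, 0, 34, 0, 0, 0, 0.15, 0, 0, 42.5, 0, 0, 0, 0.15, 0, 0, 47.5, 0, 0, 0, 0.15, 0, 0, 47.5, 0])

```text
t: 9.8
eef_pos: [0.3665, -0.25, 0.0704]
tool_rot: [-0.001, 0.707, 0.707, -0.0]
contact_force: [-0.3, 0.4, -0.8]
gripper_width: -0.003
grasp_force: 0.0
```

Run:
```python
from h import *
w=snap('wrist','w3.png');np.savez('w3.npz',**w)
print(np.round(w['pose'],3).tolist())
o=get_obs();print(o['t'],o['eef_pos'],o['tool_rot'],o['q'])
```

```text
[[1.0, 0.001, -0.002, 0.367], [0.0, -0.966, -0.257, -0.185], [-0.002, 0.257, -0.966, 0.213], [0.0, 0.0, 0.0, 1.0]]
9.85 [ 0.36700868 -0.25029295  0.07100713] [-5.23318983e-04  7.06328444e-01  7.07884063e-01 -9.32354689e-05] [ 0.69028448  0.36277791 -0.27130027  2.20768714  0.17114575  0.59116188
  0.29543342]
```

View pics/w3.png

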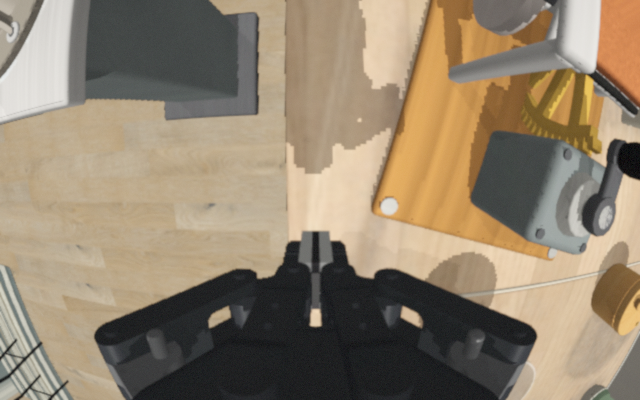

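The disc is cut off at the top edge, near (510,12). I'll shift the camera about 60 mm toward +y and turn the wrist back 30°.

Call:
arm_command(commands=[0.03, 0.0165, 0, 0, 0, -8, 0, 0.06, 0.033, 0, 0, 0, -16, 0, 0.06, 0.033, 0, 0, 0, -24, 0, 0.06, 0.033, 0, 0, 0, -30, 0, 0.06, 0.033, 0, 0, 0, -30, 0])

```text
t: 10.35
eef_pos: [0.4007, -0.1907, 0.0718]
tool_rot: [0.001, 0.499, 0.867, 0.0]
contact_force: [0.0, -0.0, 0.0]
gripper_width: -0.001
grasp_force: 0.0
```

Run:
```python
from h import *
w=snap('wrist');np.savez('w4.npz',**w)
B=cv2.resize(w['img'][40:290,390:640],(600,600),interpolation=2);cv2.imwrite('pics/w4.png',B[:,:,::-1])
print(np.round(w['pose'],3).tolist())
o=get_obs();print(o['t'],o['eef_pos'],o['tool_rot'])
```

```text
[[0.864, 0.486, 0.131, 0.368], [0.503, -0.835, -0.224, -0.134], [0.0, 0.259, -0.966, 0.214], [0.0, 0.0, 0.0, 1.0]]
10.4 [ 0.40051765 -0.1909245   0.07173563] [4.21968320e-04 5.00460056e-01 8.65759512e-01 1.45827208e-04]
```

View pics/w4.png

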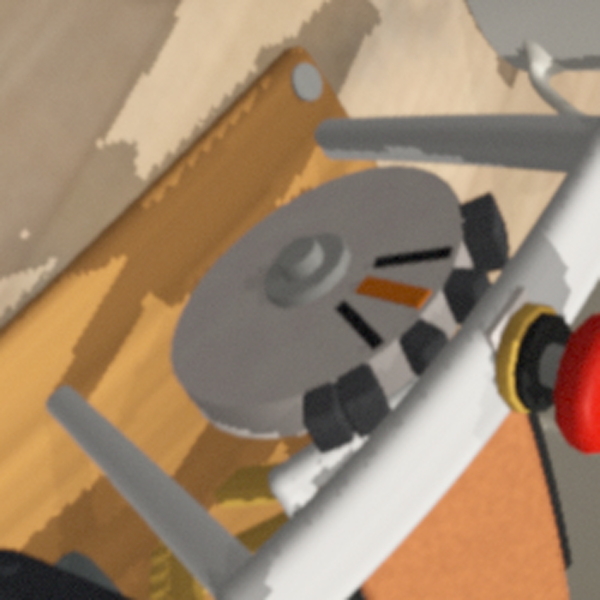

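The view is clear. The disc is centred near (315,300), the orange stripe runs from (358,290) to (430,300), and the black stripes sit at (375,262)-(450,252) and (340,303)-(380,345). The red cap is at (590,385).

```bash
cat > ang.py <<'E'
from h import *
W=np.radians(-15.5);R=np.array([[np.cos(W),-np.sin(W),0],[np.sin(W),np.cos(W),0],[0,0,1]]);C=np.array([.5294,-.1582,0])
def pl(w,u,v,xs=-.072):
    o,d=wray(w,u,v);o=R.T@(o-C);d=R.T@d;return (o+d*(xs-o[0])/d[0])[1:]
def stripes(w,box):
    x0,x1,y0,y1=box;h=cv2.cvtColor(w['img'],cv2.COLOR_RGB2HSV)[y0:y1,x0:x1]
    mo=(h[...,1]>170)&(h[...,2]>90)&(h[...,0]<20);mb=h[...,2]<62
    for n,m in(('or',mo),('bk',mb)):
        k,l,s,c=cv2.connectedComponentsWithStats(m.astype(np.uint8))
        for i in range(1,k):
            if s[i,4]<25:continue
            y,x=np.nonzero(l==i);p=np.array([pl(w,a+x0,b+y0) for a,b in zip(x,y)])
            q=p-p.mean(0);vv=np.linalg.svd(q,full_matrices=False)[2][0];vv*=np.sign(vv[1])
            print(n,s[i].tolist(),'yz',p.mean(0).round(4),'angle from up toward +y',np.degrees(np.arctan2(vv[0],vv[1])).round(2))
E
python3 - <<'E'
from ang import *
w=dict(np.load('w4.npz'));T=lambda x,y:(390+x/2.4,40+y/2.4)
stripes(w,(525,582,140,188))
e=[pl(w,*T(*p)) for p in[(172,350),(460,215),(395,168),(235,432),(358,290),(430,299),(375,265),(448,252),(342,304),(378,346),(305,258)]]
print(np.round(e,4).tolist())
E
```

```text
or [14, 16, 30, 12, 193] yz [0.0517 0.0963] angle from up toward +y 2.04
bk [21, 3, 32, 8, 121] yz [0.0621 0.0938] angle from up toward +y 21.6
bk [50, 13, 7, 21, 95] yz [0.0554 0.1117] angle from up toward +y -48.64
bk [6, 26, 18, 19, 114] yz [0.0412 0.0946] angle from up toward +y -18.77
bk [32, 34, 17, 14, 161] yz [0.0427 0.1123] angle from up toward +y -21.31
[[0.0161, 0.0445], [0.0765, 0.0982], [0.0906, 0.0648], [0.0072, 0.0893], [0.0495, 0.0866], [0.0522, 0.1073], [0.0574, 0.0853], [0.0653, 0.1026], [0.0447, 0.0856], [0.0379, 0.1043], [0.0547, 0.0606]]
```

Orange stands about 1.8° short (toward +y, and it has been moving toward -y), so about 97° of crank remains. I'll regrip.

Call:
arm_command(commands=[0, 0, -0.05, 0, 0, 0, 0.1, 0, 0, -0.1, 0, 0, 0, 0.3, -0.01, 0.017, -0.14, 0, 0, 0, 0.45, -0.03, 0.051, -0.148, 0, 0, 0, 0.45, -0.05, 0.085, -0.148, 0, 0, 0, 0.45, -0.0599, 0.1022, -0.148, 0, 0, 0, 0.45, -0.0599, 0.1022, -0.148, 0, 0, 0, 0.45])

```text
t: 11.1
eef_pos: [0.5212, -0.191, 0.2195]
tool_rot: [0.001, 0.5, 0.866, 0.001]
contact_force: [-0.6, 0.7, -0.8]
gripper_width: 0.449
grasp_force: 0.0
```

Run:
```python
from h import *
b=snap('top');w=snap('wrist')
A=cv2.resize(b['img'][195:265,365:425],(480,560),interpolation=2)
B=cv2.resize(w['img'][100:300,200:360],(320,400));M=np.zeros((560,800,3),np.uint8);M[:,:480]=A;M[:400,480:]=B
cv2.imwrite('pics/t5.png',M[:,:,::-1]);o=get_obs();print(o['t'],o['eef_pos'],np.round(w['pose'],4).tolist())
```

```text
11.2 [ 0.51813541 -0.1915395   0.21897215] [[0.8661, 0.483, 0.1287, 0.4865], [0.4998, -0.8369, -0.2232, -0.1349], [-0.0001, 0.2577, -0.9662, 0.3614], [0.0, 0.0, 0.0, 1.0]]
```

View pics/t5.png

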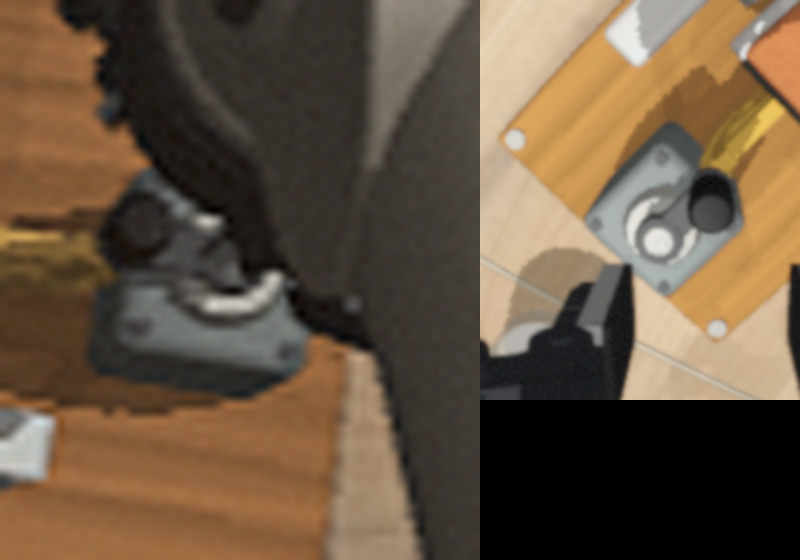

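The handle shows at (137,225) in the top crop and its top at (713,210) in the wrist crop, on the +y side of the hub as expected.

Run:
```python
from h import *
b=snap('top');w=snap('wrist')
print(meet(wray(w,316.5,205),ray(b,382.1,222.5)),onz(b,382.1,222.5,.147),wonz(w,316.5,205,.147),get_obs()['eef_pos'])
```

```text
(array([ 0.51880124, -0.19169593,  0.14214808]), np.float64(0.0008863603124139135)) [ 0.51855395 -0.19081988  0.147     ] [ 0.51761898 -0.19047813  0.147     ] [ 0.51748078 -0.19181138  0.21910094]
```

Call:
arm_command(commands=[0, 0.001, 0.04, 0, 0, 0, 0.45, 0, 0.001, 0.075, 0, 0, 0, 0.45, 0, 0.001, 0.098, 0, 0, 0, 0.45, 0, 0.001, 0.098, 0, 0, 0, 0.2, 0, 0.001, 0.098, 0, 0, 0, 0, 0, 0.001, 0.098, 0, 0, 0, 0, 0, 0.001, 0.098, 0, 0, 0, 0], force=25)

```text
t: 12.0
eef_pos: [0.5183, -0.191, 0.1209]
tool_rot: [-0.001, 0.5, 0.866, -0.0]
contact_force: [-0.2, 0.5, -16.3]
gripper_width: 0.198
grasp_force: 25.3
```

Call:
arm_command(commands=[-0.006, 0.0051, 0, 0, 0, 0, 0, -0.013, 0.0085, 0, 0, 0, 0, 0, -0.0205, 0.0103, 0, 0, 0, 0, 0, -0.0284, 0.01, 0, 0, 0, 0, 0, -0.0359, 0.0081, 0, 0, 0, 0, 0, -0.0426, 0.0043, 0, 0, 0, 0, 0, -0.0482, -0.0009, 0, 0, 0, 0, 0, -0.0482, -0.0009, 0, 0, 0, 0, 0])

```text
t: 12.8
eef_pos: [0.5409, -0.2337, 0.1206]
tool_rot: [-0.003, 0.501, 0.866, -0.001]
contact_force: [-9.6, 0.9, -9.8]
gripper_width: 0.197
grasp_force: 25.8
```

Call:
arm_command(commands=[0, 0, 0, 0, 0, 0, 0.45, 0, 0, 0, 0, 0, 0, 0.45, 0, 0, -0.04, 0, 0, 0, 0.45, 0, 0, -0.085, 0, 0, 0, 0.45, 0.03, -0.028, -0.1, 0, 0, 0, 0.3, 0.06, -0.056, -0.1, 0, 0, 0, 0, 0.09, -0.084, -0.1, 0, 0, 0, 0, 0.1075, -0.1002, -0.1, 0, 0, 0, 0])

```text
t: 13.6
eef_pos: [0.4024, -0.19, 0.2234]
tool_rot: [0.003, 0.5, 0.866, -0.0]
contact_force: [0.4, -0.4, 0.5]
gripper_width: -0.002
grasp_force: 0.0
```

Call:
arm_command(commands=[0, 0, 0.03, 0, 0, 0, 0, 0, 0, 0.075, 0, 0, 0, 0, 0, 0, 0.12, 0, 0, 0, 0, 0, 0, 0.149, 0, 0, 0, 0, 0, 0, 0.149, 0, 0, 0, 0, 0, 0, 0.149, 0, 0, 0, 0])

```text
t: 14.2
eef_pos: [0.4049, -0.1905, 0.0738]
tool_rot: [0.002, 0.5, 0.866, 0.0]
contact_force: [1.0, 0.2, -0.3]
gripper_width: 0.0
grasp_force: 0.0
```

Run:
```python
from ang import *
w=snap('wrist');o=get_obs();print(o['t'],o['eef_pos'],np.array(o['q']).round(2))
np.savez('w6.npz',**w)
stripes(w,(515,592,130,198))
```

```text
14.25 [ 0.40516744 -0.19076117  0.07439563] [ 0.68  0.38 -0.45  2.19  0.28  0.62  0.56]
or [16, 21, 29, 13, 190] yz [0.0507 0.0963] angle from up toward +y -0.4
bk [52, 0, 25, 40, 443] yz [0.0616 0.1121] angle from up toward +y -71.27
bk [24, 9, 31, 8, 120] yz [0.0612 0.0943] angle from up toward +y 19.68
bk [7, 31, 17, 20, 113] yz [0.0403 0.0943] angle from up toward +y -20.54
bk [33, 40, 16, 22, 197] yz [0.0404 0.1129] angle from up toward +y -46.39
bk [0, 59, 22, 9, 109] yz [0.0278 0.1053] angle from up toward +y 27.88
```

The orange stripe is now within about 0.4° of the top (the mean of the estimates is about -0.2°). Next I'll move over the lock pin with the fingers shut.

Call:
arm_command(commands=[0, 0, -0.05, 0, 0, 0, 0, 0, 0, -0.1, 0, 0, 0, 0, 0, 0, -0.14, 0, 0, 0, 0, 0.018, 0.042, -0.14, 0, 0, 0, 0, 0.036, 0.084, -0.14, 0, 0, 0, 0, 0.0488, 0.1131, -0.14, 0, 0, 0, 0, 0.0488, 0.1131, -0.14, 0, 0, 0, 0, 0.0488, 0.1131, -0.14, 0, 0, 0, 0])

```text
t: 15.05
eef_pos: [0.4772, -0.0909, 0.2144]
tool_rot: [0.002, 0.499, 0.866, 0.0]
contact_force: [-0.4, -0.4, 0.3]
gripper_width: 0.002
grasp_force: 0.0
```

Run:
```python
from ang import *
w=snap('wrist');o=get_obs();print(o['t'],o['eef_pos'],o['contact_force'])
cv2.imwrite('pics/w7.png',w['img'][100:330,200:440,::-1])
w4=dict(np.load('w6.npz'))
def cap(w):
    h=cv2.cvtColor(w['img'],cv2.COLOR_RGB2HSV);m=(((h[...,0]<5)|(h[...,0]>174))&(h[...,1]>190)&(h[...,2]>90)).astype(np.uint8)
    k,l,s,c=cv2.connectedComponentsWithStats(m);i=1+np.argmax(s[1:,4]);return c[i],s[i]
for q in(w,w4):
    c,s=cap(q);print(c,s,wonz(q,*c,.1505))
print(meet(wray(w,*cap(w)[0]),wray(w4,*cap(w4)[0])))
```

```text
15.1 [ 0.47650059 -0.09196439  0.213921  ] [-0.0659025  -0.55685189  0.30250587]
[318.95112782 206.94360902] [304 196  28  29 266] [ 0.47851344 -0.08806234  0.1505    ]
[627.82786229 193.316253  ] [ 613  164   27   58 1249] [ 0.47334086 -0.09451946  0.1505    ]
(array([ 0.48011125, -0.09057319,  0.14533552]), np.float64(0.002625907666971726))
```

Call:
arm_command(commands=[-0.001, 0.0017, 0.03, 0, 0, 0, 0, -0.001, 0.0017, 0.052, 0, 0, 0, 0, -0.001, 0.0017, 0.056, 0, 0, 0, 0, -0.001, 0.0017, 0.056, 0, 0, 0, 0, -0.001, 0.0017, 0.056, 0, 0, 0, 0])

```text
t: 15.6
eef_pos: [0.4786, -0.092, 0.1575]
tool_rot: [0.001, 0.5, 0.866, 0.0]
contact_force: [0.9, -0.1, -1.2]
gripper_width: 0.003
grasp_force: 0.0
```

Call:
arm_command(commands=[0, 0, 0.002, 0, 0, 0, 0, 0, 0, 0.004, 0, 0, 0, 0, 0, 0, 0.006, 0, 0, 0, 0, 0, 0, 0.007, 0, 0, 0, 0, 0, 0, 0.007, 0, 0, 0, 0])

```text
t: 16.1
eef_pos: [0.4786, -0.0916, 0.1495]
tool_rot: [0.001, 0.5, 0.866, 0.0]
contact_force: [0.6, -1.6, 2.4]
gripper_width: 0.002
grasp_force: 1.1
```

Call:
arm_command(commands=[0, 0, 0.0005, 0, 0, 0, 0, 0, 0, 0.001, 0, 0, 0, 0, 0, 0, 0.001, 0, 0, 0, 0])

```text
t: 16.4
eef_pos: [0.4784, -0.0914, 0.1484]
tool_rot: [0.0, 0.5, 0.866, 0.0]
contact_force: [2.3, -0.8, 2.3]
gripper_width: 0.002
grasp_force: 1.4
```

Call:
arm_command(commands=[0, 0, 0.0005, 0, 0, 0, 0, 0, 0, 0.001, 0, 0, 0, 0, 0, 0, 0.001, 0, 0, 0, 0])

```text
t: 16.7
eef_pos: [0.4781, -0.0912, 0.1473]
tool_rot: [-0.0, 0.5, 0.866, 0.0]
contact_force: [1.5, -1.0, 2.5]
gripper_width: 0.001
grasp_force: 1.3
```

Call:
arm_command(commands=[0, 0, 0.0005, 0, 0, 0, 0, 0, 0, 0.001, 0, 0, 0, 0, 0, 0, 0.001, 0, 0, 0, 0])

```text
t: 17.0
eef_pos: [0.478, -0.0913, 0.1462]
tool_rot: [-0.0, 0.5, 0.866, 0.0]
contact_force: [1.9, -0.5, 2.8]
gripper_width: -0.001
grasp_force: 1.2
```

Call:
arm_command(commands=[0, 0, 0.0005, 0, 0, 0, 0, 0, 0, 0.0008, 0, 0, 0, 0, 0, 0, 0.0008, 0, 0, 0, 0])

```text
t: 17.3
eef_pos: [0.478, -0.0912, 0.1456]
tool_rot: [-0.0, 0.5, 0.866, -0.0]
contact_force: [1.3, 0.8, 4.1]
gripper_width: -0.002
grasp_force: 2.3
```

Call:
arm_command(commands=[0, 0, 0.0005, 0, 0, 0, 0, 0, 0, 0.0005, 0, 0, 0, 0])

```text
t: 17.5
eef_pos: [0.478, -0.0912, 0.1453]
tool_rot: [-0.0, 0.5, 0.866, -0.0]
contact_force: [1.0, -0.3, 6.9]
gripper_width: -0.002
grasp_force: 3.6
```

Call:
arm_command(commands=[0, 0, 0.0006, 0, 0, 0, 0, 0, 0, 0.0006, 0, 0, 0, 0])

```text
t: 17.7
eef_pos: [0.478, -0.0912, 0.145]
tool_rot: [0.0, 0.5, 0.866, -0.0]
contact_force: [-0.6, -0.2, 10.5]
gripper_width: -0.002
grasp_force: 5.3
```

Call:
arm_command(commands=[0, 0, 0.0006, 0, 0, 0, 0, 0, 0, 0.0006, 0, 0, 0, 0, 0, 0, 0.0006, 0, 0, 0, 0, 0, 0, 0.0006, 0, 0, 0, 0, 0, 0, 0.0006, 0, 0, 0, 0, 0, 0, 0.0006, 0, 0, 0, 0])

```text
t: 18.3
eef_pos: [0.4781, -0.0912, 0.1447]
tool_rot: [0.0, 0.5, 0.866, -0.0]
contact_force: [-2.6, -0.1, 14.3]
gripper_width: -0.001
grasp_force: 7.1
```

Held at about 14 N for half a second, so it is seated. I'll lift off straight up and check.

Call:
arm_command(commands=[0, 0, -0.005, 0, 0, 0, 0, 0, 0, -0.03, 0, 0, 0, 0, 0, 0, -0.07, 0, 0, 0, 0, -0.0488, -0.03, -0.08, 0, 0, 0, 0, -0.0488, -0.08, -0.08, 0, 0, 0, 0, -0.0488, -0.1131, -0.08, 0, 0, 0, 0, -0.0488, -0.1131, -0.04, 0, 0, 0, 0, -0.0488, -0.1131, 0.0, 0, 0, 0, 0])

```text
t: 19.1
eef_pos: [0.4033, -0.1917, 0.1435]
tool_rot: [0.001, 0.502, 0.865, -0.001]
contact_force: [0.7, 0.2, -0.7]
gripper_width: -0.002
grasp_force: 0.0
```

Call:
arm_command(commands=[0, 0, 0.04, 0, 0, 0, 0, 0, 0, 0.07, 0, 0, 0, 0, 0, 0, 0.07, 0, 0, 0, 0, 0, 0, 0.07, 0, 0, 0, 0])

```text
t: 19.5
eef_pos: [0.4039, -0.1898, 0.0738]
tool_rot: [-0.001, 0.5, 0.866, -0.0]
contact_force: [1.2, 0.6, -0.4]
gripper_width: -0.004
grasp_force: 0.0
```

Run:
```python
from ang import *
w=snap('wrist');o=get_obs();print(o['t'],o['eef_pos'],o['contact_force'])
stripes(w,(515,592,130,198))
B=cv2.resize(w['img'][40:290,390:640],(600,600),interpolation=2);cv2.imwrite('pics/w8.png',B[:,:,::-1])
```

```text
19.55 [ 0.40491671 -0.19018153  0.07470981] [0.14062436 0.33696993 0.37497829]
or [17, 24, 29, 12, 189] yz [0.0508 0.0965] angle from up toward +y -0.04
bk [52, 0, 25, 37, 450] yz [0.0629 0.1114] angle from up toward +y -69.43
bk [24, 11, 32, 8, 120] yz [0.0612 0.0942] angle from up toward +y 20.28
bk [8, 34, 17, 19, 111] yz [0.0403 0.0945] angle from up toward +y -19.95
bk [33, 42, 17, 21, 201] yz [0.0406 0.1127] angle from up toward +y -44.31
bk [6, 60, 16, 8, 79] yz [0.0288 0.105 ] angle from up toward +y 19.7
```

View pics/w8.png

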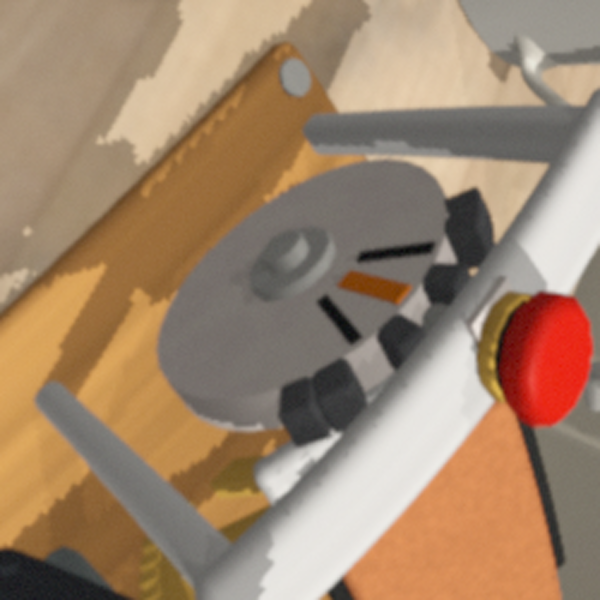

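The cap (545,360) is now down against its collar and the orange stripe (375,287) stands at 0.0° under the pin. The robot touches nothing.

```bash
python3 -c "
from station import hand_in;print(hand_in())"
```

```text
the job is handed in; nothing more can be done
None
```

The bed is at the 20° orange mark (0.0° off by the last camera measurement), the lock pin is down and was held on its collar at about 14 N for roughly half a second, and the job was handed in at about 20 s; the glass, mug and salt cellar were never approached, though I took no last picture of them.

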